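Slide a battery pack home in the test dock and latch it

ROBOT

A 6-joint arm with a two-finger parallel gripper is mounted at the origin on the work surface. World frame = base frame: x ahead of the robot, y to its left, z up, the work surface at z = 0. Lengths are in m, angles in degrees, forces in N, time in s.
With the tool pointing down it reaches from about 0.3 to 0.75 m from the base axis. Payload 8.5 kg.
Tool frame: the origin (TCP) lies midway between the tips of the shut fingers; the grasp point (between the pads) lies 19 mm behind it; z points along the fingers, y is the line along which they close (so a half turn about z gives the same grasp; the last joint's range is limited). The gripper opens to 85 mm and grips with 20 to 120 N. Pads are 22 mm wide; open, the fingers measure 114 mm over their backs; the gripper's body (76 mm by 85 mm) begins 54 mm behind the grasp point. The pads swing forward as they close: fully open they stand 13 mm farther back than shut.
Start: joints at [-12.336, 21.807, 74.336, -0, 83.858, -12.336], TCP at [0.55, 0, 0.231] pointing down, gripper open.
Joint ranges: [-178.18, 178.18], [-50.72, 133.34], [12.68, 142.11], [-81.47, 261.47], [9.98, 163.14], [-165.26, 165.26]. Speed limits (degrees/s): [136.94, 136.94, 180, 180, 180, 180].

INTERFACE

Orientations are given as a 3x3 rotation matrix whose columns are the frame's x, y, z axes.
In Python, from rig import observe, optics, order, spotter gives the robot as it stands.
- The arm moves only by the tool move_arm, never from a script. Its argument "series" is text: rows parted by semicolons, each of 5 numbers parted by spaces: the shift along the tool's x, y, z in cm, then the turn about the tool's z in degrees, then the opening, from -1 (shut) to 1 (fully open). A call has 1 to 8 rows; each row is the pose to reach, as a shift and turn from the pose commanded when the call began, along the tool's axes at that moment; what a row does not reach only later rows make up. A row lasts 1/8 s, in which the tool goes at most 62.5 mm and 10.7 degrees, less where a joint would pass 70% of its speed; a pose out of reach is approached as far as the arm can. A call with a gripper value outside its range is refused whole. The fingers move at their own pace and stop on an object; "force" is the grip in N (left out, the last holds). Time passes only in rows, so rows that repeat a pose let the fingers close. It gives the time, the measured TCP pose, the force, the opening and the grip force at its end, in the units of the state.
- observe(): the state, without advancing time (a new reading comes with each control period).
- optics.get_image(name): name is "scene" or "side" or "wrist"; returns a dict with "pixels" (384x512x3 uint8, blue, green, red), "camera_matrix" (3x3 intrinsics, pixels), "rvec" (rotation vector, rad) and "tvec" (3), from world to camera coordinates, as OpenCV has them. Camera axes: x right, y down, z forward; pixel columns grow to the right and rows downward; lengths in m; the calibration is good to about 2 mm. A picture is of the moment at which its call begins. There is no depth.
- order.close_job(): hands the job in; it is judged then, once.
Trained networks look in the newest picture that a camera, given by its name, has taken for a name from the list of things; names that differ only in an ending like _2 or _b are one class to them, and where a whole thing is asked for, a point or a joint stands for the part that bears it (a point fixed in the world has none). Each returns a list of dicts, best first, with "score" (0 to 1); they miss things now and then, are a little off and sometimes report something else, mostly with a low value. They report only what shows in the picture. A call takes as long as a camera call.
- spotter.find_in(thing, camera): "point" ([x, y, z] in m, in world coordinates, good to about 4 mm: the middle of the surface that is visible of it).
- spotter.cut_out(thing, camera): "pixels" (384x512 bool, what is visible of it).
- spotter.mark_of(thing, camera): "point" ([x, y, z] in m, in world coordinates, good to about 4 mm: a listed point, or the origin of a listed thing).
The state is a dict: "time_s": time; "q": joint angles; "qvel": joint speeds; "joint_efforts": joint torques, N m; "position": TCP position; "tool_rot": TCP orientation; "ft_force": force on the tool from outside, world axes, zero at the start; "wrist_torque": the same for the moment, N m; "grip_width": finger opening in m; "gripper_force": force on a finger pad.
Only numpy, scipy, OpenCV 4.12 (cv2) and the standard library are available. Lean on these libraries where they do the work, as an engineer would, in place of code of your own. Each camera call takes 0.05 s, during which the arm holds its last target. There are 200 camera calls.

TASK

Slide the loose black battery pack across the green mat, green circuit-board end first, into the test dock and press it firmly against the spring-pin connector block until the block is fully home and takes 10 to 30 N; never lift the pack or overload the pins. Then turn the red latch clockwise until it clicks over its detent behind the pack, and let go without disturbing the tape roll, screwdriver or board tray.

Things in the scene. Friction and masses are not known exactly. Their poses are not given: they have to be found in the camera images.
- pack: loose black flat battery pack, 110 (x) x 92 (y) x 24 mm high, about 0.4 kg, yellow label; origin at the centre of its underside; its +x end carries a green circuit-board strip and goes first into the dock; too wide to grasp, it slides flat on the mat. It starts outside the dock, turned up to about 0.5 rad from the dock's direction
- pack_front (a point): middle of the foot of the pack's +x (green) end face, 55 mm ahead of its origin
- dock: fixed test dock, bare mat inside. Origin on the mat where the pack's origin lies when home; +x: push-in direction. Two aluminium guide rails 12 mm high, inner faces at y = +-49 mm from x = -50 to 90 mm, flared to a mouth about 122 mm wide at x = -87 mm; white test head 50 mm high from x = 90 to 170 mm. The latch axis stands at x = -62, y = -79 mm on a 12 mm foot
- carriage: blue connector block with brass pins across the dock's inner end, 18 (x) x 70 x 18 mm, 1 mm above the mat; origin at the foot of its pin face, which meets the pack's +x end; axes as the dock's. It slides along dock x against about 5 N of friction from 47 mm (start, dock frame) to a hard stop at 55 mm (fully home) and stays where pushed
- latch (a joint): red latch knob, rad: 0 open (tongue points back out of the dock, beside the pack's way), 1.4 closed (tongue across the dock, 2 mm behind the home pack's rear face). Positive = clockwise from above. A spring detent resists with about 0.12 N m up to the middle (0.7), then snaps it to the end; let go before the middle it springs back open
- latch_grip (a point): centre of the latch's red grip bar, 50 mm above the mat, on the vertical turning axis; x axis along bar and tongue, turning with them. Bar 38 mm long, 13 mm thick (grip across it), at heights 37 to 63 mm over a 40 mm round flange; the tongue, 14 to 21 mm above the mat, reaches 56 mm from the axis
- tape: bystander: yellow tape roll lying flat, 56 mm across, 18 mm high, origin at the centre of its underside; not to be disturbed
- driver: bystander: orange screwdriver 160 mm long lying on the mat; not to be disturbed
- boardtray: bystander: small blue open tray with a circuit board, 80 x 60 x 22 mm, origin at the centre of its underside; not to be disturbed

How it is judged:
By the outcome, as a careful person would: the job done as asked, in the order asked, and still so for the second after the job is handed in, with the robot touching nothing.
It also fails if it takes over 72 s, if anything falls off the work surface, if the arm or the gripper's body presses on something with over 40 N, if the wrist force passes 120 N, or if a joint passes its speed limit or range.

## Working session

There is one attempt and no reset: what is moved stays moved. The work goes in short steps, Python scripts to look and compute and a tool call to move; the robot and the scene stay as the last step left them, time stands still between calls to the robot, and variables do not carry over. Pictures are saved under pics/ and viewed, at most 13 in all, crops included, and the job is handed in when it is done.

Besides the shell and the picture viewer there is one more tool, called after ">>>" as name(argument=value, ...) on one line, values as JSON. move_arm: Moves the arm, as the interface text tells. Its arguments: {"type":"object","properties":{"series":{"type":"string"},"force":{"type":"number"}},"required":["series"]}

```bash
mkdir -p pics; ls; python3 - <<'E'
from rig import observe, optics, spotter
import cv2, numpy as np
s=observe(); print(s['time_s'],s['position'],np.round(s['tool_rot'],3).tolist(),s['ft_force'],s['grip_width'])
ims=[]
for c in ['scene','side']:
    im=optics.get_image(c); cv2.imwrite(f'pics/{c}0.png',im['pixels'])
    R=cv2.Rodrigues(np.array(im['rvec']))[0]; print(c,'cam at',(-R.T@np.array(im['tvec']).ravel()).round(3))
    for t in ['pack','pack_front','dock','carriage','latch_grip','tape','driver','boardtray']:
        print(c,t,[(round(d['score'],2),np.round(d['point'],3).tolist()) for d in spotter.mark_of(t,c)[:2]])
E
```

```text
pics
0.0 [5.49686325e-01 7.25691312e-05 2.30703897e-01] [[-0.0, 1.0, -0.001], [1.0, 0.0, 0.0], [0.0, -0.001, -1.0]] [ 0.13706323 -1.00062442 -0.04029336] 0.08522035265884098
scene cam at [ 1.168 -0.65   0.872]
scene pack [(0.58, [0.481, -0.148, 0.002])]
scene pack_front []
scene dock [(0.62, [0.512, 0.23, 0.001])]
scene carriage [(0.67, [0.513, 0.28, 0.002])]
scene latch_grip [(0.5, [0.602, 0.171, 0.049])]
scene tape [(0.89, [0.759, -0.104, 0.0])]
scene driver [(0.61, [0.717, 0.146, -0.001]), (0.28, [0.509, 0.23, 0.002])]
scene boardtray [(0.47, [0.331, 0.308, 0.003])]
side cam at [ 0.284 -0.735  0.505]
side pack [(0.94, [0.478, -0.146, 0.001])]
side pack_front [(0.57, [0.461, -0.091, 0.001]), (0.41, [0.477, -0.142, -0.001])]
side dock [(0.68, [0.517, 0.236, -0.002])]
side carriage [(0.51, [0.516, 0.278, -0.003])]
side latch_grip [(0.67, [0.601, 0.178, 0.05])]
side tape [(0.92, [0.763, -0.105, -0.001])]
side driver [(0.62, [0.724, 0.145, 0.003])]
side boardtray [(0.92, [0.329, 0.304, 0.002])]
```

View pics/scene0.png

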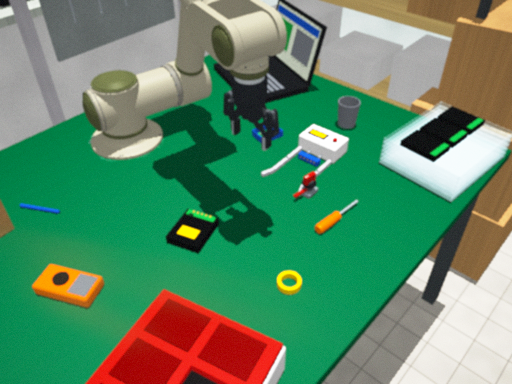

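View pics/side0.png

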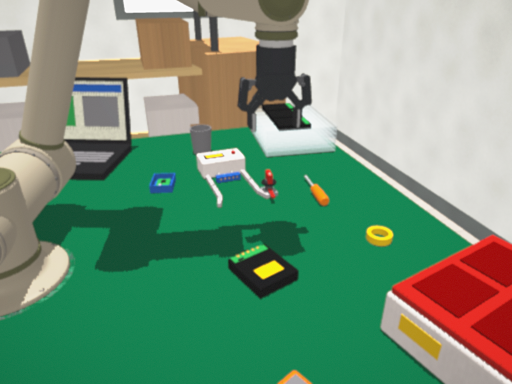

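The scene view shows the pack at about (195,230), the dock at (310,155) with the red latch at (307,183), and the tape at (289,281). The side view agrees: pack (263,268), dock (222,165), latch (270,182). I'll look from above with the wrist camera.

>>> move_arm(series="4 -1 -2 0 0.2; 8 -2 -4 0 0.2; 10 -2 -6 0 0.2; 12 -3 -8 0 0.2; 12 -3 -8 0 0.2; 12 -3 -8 0 0.2")

```text
time_s: 1.65
position: [0.52, 0.1195, 0.3105]
tool_rot: [[0.0, 1.0, -0.001], [1.0, -0.0, -0.0], [-0.0, -0.001, -1.0]]
ft_force: [0.9, -0.2, 0.1]
grip_width: 0.0516
gripper_force: 0.0
```

```bash
cat > h.py <<'E'
from rig import observe, optics, spotter
import cv2, numpy as np
def snap(c,name=None):
    im=optics.get_image(c)
    if name: cv2.imwrite(f'pics/{name}.png',im['pixels'])
    return im
def proj(im,P):
    return cv2.projectPoints(np.float64(P).reshape(-1,1,3),np.float64(im['rvec']),np.float64(im['tvec']),np.float64(im['camera_matrix']),None)[0].reshape(-1,2)
def back(im,uv,z):
    R=cv2.Rodrigues(np.float64(im['rvec']))[0]; t=np.float64(im['tvec']).ravel(); K=np.float64(im['camera_matrix'])
    c=-R.T@t; d=(R.T@np.linalg.inv(K)@np.c_[np.float64(uv).reshape(-1,2),np.ones(len(np.float64(uv).reshape(-1,2)))].T).T
    return c+d*((z-c[2])/d[:,2])[:,None]
def marks(c,ts):
    for t in ts: print(c,t,[(round(d['score'],2),np.round(d['point'],3).tolist()) for d in spotter.mark_of(t,c)[:2]])
E
python3 - <<'E'
from h import *
s=observe();print(s['time_s'],s['position'].round(4),s['tool_rot'].round(3).tolist(),s['ft_force'],s['grip_width'])
im=snap('wrist','wrist1'); marks('wrist',['pack','dock','carriage','latch_grip'])
R=cv2.Rodrigues(np.array(im['rvec']))[0]; print((-R.T@np.array(im['tvec']).ravel()).round(3),R.round(2).tolist())
print(back(im,[[0,0],[511,0],[511,383],[0,383]],0).round(3))
E
```

```text
1.65 [0.52   0.1195 0.3105] [[0.0, 1.0, -0.001], [1.0, -0.0, -0.0], [-0.0, -0.001, -1.0]] [ 0.89593104 -0.20660425  0.08956722] 0.05160301932445109
wrist pack [(0.98, [0.475, -0.145, -0.001])]
wrist dock [(0.71, [0.724, 0.145, -0.002])]
wrist carriage [(0.85, [0.516, 0.282, 0.001])]
wrist latch_grip []
[0.521 0.202 0.453] [[1.0, -0.0, -0.0], [-0.0, -0.95, 0.32], [-0.0, -0.32, -0.95]]
[[ 0.176  0.324  0.   ]
 [ 0.861  0.323  0.   ]
 [ 1.049 -0.367  0.   ]
 [-0.017 -0.368  0.   ]]
```

View pics/wrist1.png

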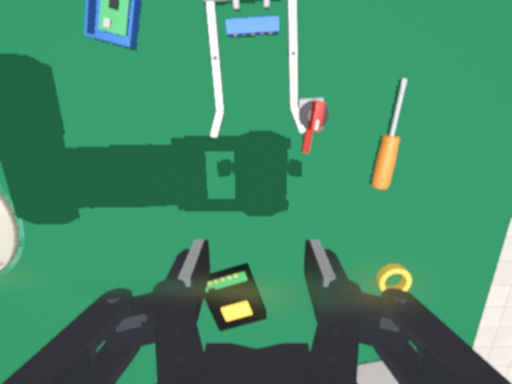

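The wrist view from above shows the rails at x≈218 and x≈294, the carriage at (252,26), the latch at (318,115), the pack at (235,297), the driver at (390,140) and the tape at (394,279). Next I'll fit the dock and pack poses.

```bash
cat >> h.py <<'E'
from scipy.optimize import minimize
def boxpts(p,lx=.11,ly=.092,h=.024,x0=0,y0=0,z0=0):
    c,s=np.cos(p[2]),np.sin(p[2]);o=[]
    for a in(-1,1):
        for b in(-1,1):
            for z in(z0,z0+h):
                x,y=x0+a*lx/2,y0+b*ly/2; o.append([p[0]+c*x-s*y,p[1]+s*x+c*y,z])
    return np.array(o)
def fitbox(views,p0,**k):
    "views: (im,mask,ignore or None); maximise silhouette IoU at 4x"
    S=4; big=[(im,cv2.resize(m.astype(np.uint8),None,fx=S,fy=S,interpolation=cv2.INTER_LINEAR),g) for im,m,g in views]
    def cost(q):
        p=[p0[0]+q[0]/1e3,p0[1]+q[1]/1e3,p0[2]+q[2]/50]; t=0
        for im,m,g in big:
            r=np.zeros_like(m); h=cv2.convexHull(np.float32((proj(im,boxpts(p,**k))+.5)*S)); cv2.fillConvexPoly(r,np.int32(h*16),1,shift=4)
            if g is not None: r=r&~np.uint8(np.kron(g,np.ones((S,S))))&1
            t+=1-(r&m).sum()/max((r|m).sum(),1)
        return t
    b=min((minimize(cost,q,method='Nelder-Mead',options=dict(initial_simplex=np.array(q)+np.r_[np.zeros((1,3)),6*np.eye(3)])) for q in([0,0,0],[3,-3,-4])),key=lambda r:r.fun)
    q=b.x; return np.array([p0[0]+q[0]/1e3,p0[1]+q[1]/1e3,p0[2]+q[2]/50]),b.fun/len(big)
E
python3 - <<'E'
from h import *
im=snap('wrist'); px=im['pixels'].astype(int)
# rails
L=[];R=[]
w=px.min(2)>130
for v in range(14,100,3):
    l=np.flatnonzero(w[v,195:235])+195; r=np.flatnonzero(w[v,280:304])+280
    if len(l): L.append([l.max()+.5,v])
    if len(r): R.append([r.min()-.5,v])
for z in (0,.012):
    a=back(im,L,z);b=back(im,R,z)
    fa=np.polyfit(a[:,1],a[:,0],1);fb=np.polyfit(b[:,1],b[:,0],1)
    print(z,'ang',90-np.degrees(np.arctan([fa[0],fb[0]])),'x at y=.2',np.polyval(fa,.2),np.polyval(fb,.2))
print(L[:3],R[:3],px[50,205:240:2].min(1),px[50,284:304].min(1))
bl=(px[...,0]>150)&(px[...,2]<110)&(px[...,1]<170)
m=np.zeros(w.shape,bool);m[8:45,220:290]=bl[8:45,220:290]
v,u=np.nonzero(m);print('carriage box',u.min(),u.max(),v.min(),v.max(), back(im,[[(u.min()+u.max())/2,v.min()],[(u.min()+u.max())/2,v.max()]],.019).round(4))
for c in['scene','side','wrist']:
    i2=snap(c); k=spotter.cut_out('pack',c)
    print(c,k[0]['score'],k[0]['pixels'].sum(), fitbox([(i2,k[0]['pixels'],None)],[.478,-.146,1.87]))
E
```

```text
0 ang [83.25866033 92.88876304] x at y=.2 0.46659986781190693 0.5676680100337871
0.012 ang [83.25866033 92.88876304] x at y=.2 0.4680384361469668 0.5664366315956106
[[np.float64(215.5), 14], [np.float64(215.5), 17], [np.float64(234.5), 20]] [[np.float64(287.5), 14], [np.float64(287.5), 17], [np.float64(287.5), 20]] [ 58  56 117 255 255 255 246 113  56  59  58  57  59  58  57  58  58  57] [ 59  58  55  70 143 223 255 255 255 255 255 255 237 168  83  55  57  59
  58  59]
carriage box 225 279 15 35 [[0.5147 0.3013 0.019 ]
 [0.5145 0.278  0.019 ]]
scene 0.91 1445 (array([ 0.47768782, -0.14574244,  1.89734746]), np.float64(0.05310171654386042))
side 0.89 2318 (array([ 0.47704445, -0.14363624,  1.87630295]), np.float64(0.03852866855966863))
wrist 0.59 2912 (array([ 0.47711712, -0.14424263,  1.87570067]), np.float64(0.10484758393019167))
```

```bash
python3 -c "
import cv2
a=cv2.imread('pics/wrist1.png');b=cv2.resize(a[0:165,190:345],None,fx=3.6,fy=3.6,interpolation=cv2.INTER_CUBIC);cv2.imwrite('pics/crop1.png',b)"
```

```text
(no output)
```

View pics/crop1.png

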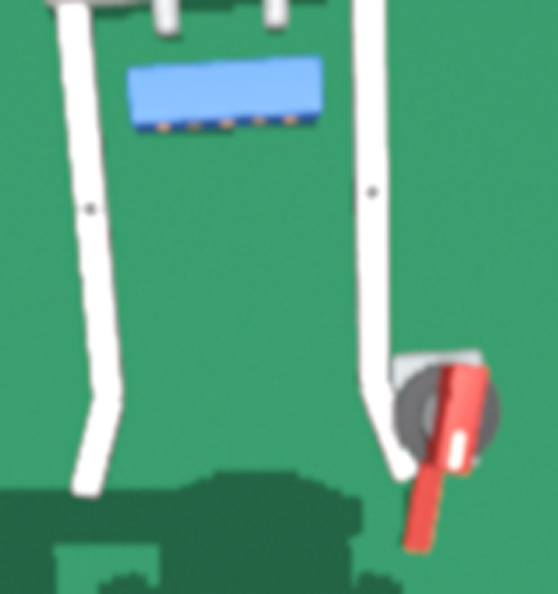

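The crop shows the left rail's inner edge from (91,5) to (121,395), the right one from (354,5) to (360,370), and the latch bar at (463,415).

```bash
python3 - <<'E'
from h import *
im=snap('wrist'); px=im['pixels'].astype(int).min(2)
def edge(v,u0,u1,sgn):
    r=px[v,u0:u1]; idx=np.flatnonzero(r>155); i=idx.max() if sgn>0 else idx.min()
    a,b=r[i],r[i+sgn]; return u0+i+sgn*(a-155)/(a-b)
vs=range(38,100,2)
L=[[edge(v,195,232,1),v] for v in vs];R=[[edge(v,280,304,-1),v] for v in vs]
for z in (.012,):
    a=back(im,L,z);b=back(im,R,z)
    fa=np.polyfit(a[:,1],a[:,0],1);fb=np.polyfit(b[:,1],b[:,0],1)
    A=90-np.degrees(np.arctan([fa[0],fb[0]]));print(z,'ang',A,'res',np.std(a[:,0]-np.polyval(fa,a[:,1])))
    th=np.radians(A.mean()); n=np.array([-np.sin(th),np.cos(th)])
    print('offsets along n', (a[:,:2]@n).mean(),(b[:,:2]@n).mean(),'width',(a[:,:2]@n).mean()-(b[:,:2]@n).mean())
    x=np.array([np.cos(th),np.sin(th)])
    off=((a[:,:2]@n).mean()+(b[:,:2]@n).mean())/2
    # knee of rails (x=-50) and ends (-87); carriage top rear/front edges
    k=back(im,[[(121)/3.6+190,395/3.6],[360/3.6+190,370/3.6]],z)[:,:2]@x
    print('knee along x',k)
    c=back(im,[[252,14.5],[252,35.0]],.019)[:,:2]@x; c0=back(im,[[252.,36]],.001)[:,:2]@x
    print('carriage',c,c0)
    xs=[k.mean()+.05,c[0]-.065,c[1]-.047]
    print(xs,'dock origin cand',[ (q*x+off*n).round(4) for q in xs], A.mean())
i=snap('wrist');k=spotter.cut_out('latch_grip','wrist');print([(q['score'],q['pixels'].sum()) for q in k])
marks('wrist',['latch','carriage','pack_front'])
E
```

```text
0.012 ang [93.16473152 92.8637464 ] res 0.00010463140414326903
offsets along n -0.4815317013328326 -0.576602231365521 width 0.09507053003268845
knee along x [0.1576712  0.16215444]
carriage [0.27498923 0.25117274] [0.25312009]
[np.float64(0.20991282081265022), np.float64(0.20998922664352243), np.float64(0.20417274171663097)] dock origin cand [array([0.5173, 0.2374]), array([0.5173, 0.2375]), array([0.5176, 0.2317])] 93.01423896126526
[(0.92, np.int64(927))]Traceback (most recent call last):
  File "<stdin>", line 24, in <module>
  File "h.py", line 14, in marks
    for t in ts: print(c,t,[(round(d['score'],2),np.round(d['point'],3).tolist()) for d in spotter.mark_of(t,c)[:2]])
                                                                                           ~~~~~~~~~~~~~~~^^^^^
ValueError: it knows: boardtray, carriage, dock, driver, latch_grip, pack, pack_front, tape
```

>>> move_arm(series="-4 -2 0 10 0.6; -8 -4 2 20 0.6; -12 -6 5 30 0.6; -16 -8 8 40 0.6; -20 -10 12 50 0.6; -24 -12 15 60 0.6; -26.3 -12.5 18 70 0.6; -26.3 -12.5 21 80 0.6")

```text
time_s: 3.4
position: [0.3948, -0.1446, 0.1006]
tool_rot: [[0.986, 0.165, 0.001], [0.165, -0.986, -0.001], [0.001, 0.001, -1.0]]
ft_force: [-0.4, 0.6, -0.9]
grip_width: 0.0684
gripper_force: 0.0
```

>>> move_arm(series="0 0 1 7 0.6; 0 0 2 7 0.6; 0 0 2 7 0.6; 0 0 2 7 0.6")

```text
time_s: 3.9
position: [0.3953, -0.1431, 0.0818]
tool_rot: [[0.999, 0.054, 0.001], [0.054, -0.999, -0.001], [0.001, 0.001, -1.0]]
ft_force: [-0.6, -0.6, 0.5]
grip_width: 0.068
gripper_force: 0.0
```

```bash
python3 - <<'E'
from h import *
s=observe();print(s['time_s'],s['position'].round(4),s['tool_rot'].round(3).tolist(),s['ft_force'],s['grip_width'],s['q'])
a=snap('side')['pixels'][180:340,160:360];cv2.imwrite('pics/s2.png',cv2.resize(a,None,fx=3,fy=3))
E
```

```text
3.9 [ 0.3953 -0.1431  0.0818] [[0.999, 0.054, 0.001], [0.054, -0.999, -0.001], [0.001, 0.001, -1.0]] [-0.57600383 -0.6255372   0.46697938] 0.0680396267804206 [-3.61325578e+01  2.03372633e+01  1.06950422e+02 -1.44028206e-04
  5.26573683e+01  5.07766670e+01]
```

View pics/s2.png

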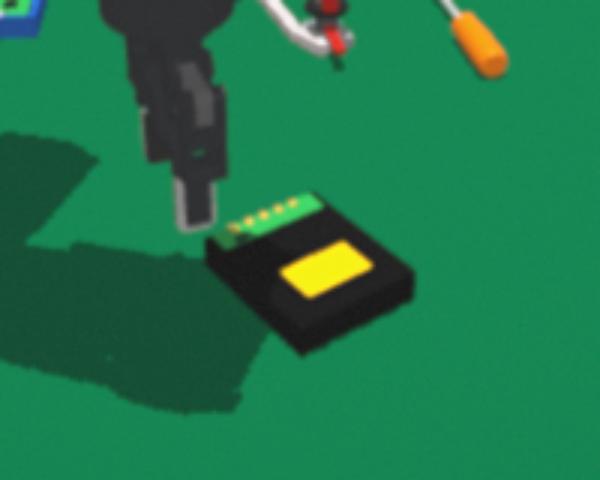

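The fingers sit above and beside the pack's +y side: the tip is at (195,225) and the pack's front-left corner at (208,245) in the crop. Next I'll descend and push sideways.

>>> move_arm(series="0 0 4 0 0.6; 0 0 7 0 0.6; 0 0 7.7 0 0.6; 0 0 7.7 0 0.6; 0 0 7.7 0 0.6")

```text
time_s: 4.58
position: [0.3955, -0.1434, 0.0053]
tool_rot: [[0.999, 0.053, 0.002], [0.053, -0.999, -0.001], [0.002, 0.001, -1.0]]
ft_force: [0.5, -0.1, -0.3]
grip_width: 0.0683
gripper_force: 0.0
```

>>> move_arm(series="0.8 0 0 0 0.6; 1.6 0 0 0 0.6; 2.4 0 0 0 0.6; 3.2 0 0 0 0.6; 4 0 0 0 0.6; 4.8 0 0 0 0.6; 5.4 0 0 0 0.6; 5.4 0 0 0 0.6")

```text
time_s: 5.58
position: [0.4499, -0.1405, 0.0044]
tool_rot: [[0.999, 0.052, 0.002], [0.052, -0.999, -0.001], [0.002, 0.001, -1.0]]
ft_force: [0.1, -1.4, 0.5]
grip_width: 0.0681
gripper_force: 0.0
```

```bash
python3 - <<'E'
from h import *
s=observe();print(s['time_s'],s['position'].round(4),s['ft_force'])
for c in['scene','side','wrist']:
    i2=snap(c,'x3'+c); k=spotter.cut_out('pack',c)
    print(c,[(q['score'],q['pixels'].sum()) for q in k[:1]], fitbox([(i2,k[0]['pixels'],None)],[.51,-.146,1.7]) if k else 0)
E
```

```text
5.575 [ 0.4499 -0.1405  0.0044] [ 0.05130195 -1.36194152  0.51708363]
scene [(0.78, np.int64(1472))] (array([ 0.5097648 , -0.15689475,  1.6002357 ]), np.float64(0.08564074565166524))
side [(0.78, np.int64(1868))] (array([ 0.51136018, -0.15453853,  1.55257009]), np.float64(0.20726387067419638))
wrist [(0.98, np.int64(55449))] (array([ 0.50829144, -0.1549861 ,  1.62638746]), np.float64(0.0331575375793427))
```

>>> move_arm(series="0.6 0 0 0 0.6; 1.2 0 0 0 0.6; 1.8 0 0 0 0.6; 2.4 0 0 0 0.6; 2.8 0 0 0 0.6; 2.8 0 0 0 0.6; 2 0 0 0 0.6; 0.5 0 0 0 0.6")

```text
time_s: 6.88
position: [0.4538, -0.1401, 0.0043]
tool_rot: [[0.999, 0.053, 0.001], [0.053, -0.999, -0.0], [0.001, 0.001, -1.0]]
ft_force: [-1.5, -0.5, -0.3]
grip_width: 0.0684
gripper_force: 0.0
```

```bash
python3 - <<'E'
from h import *
s=observe();print(s['time_s'],s['position'].round(4),s['ft_force'])
for c in['scene','side','wrist']:
    i2=snap(c,'x4'+c); k=spotter.cut_out('pack',c)
    print(c,[(q['score'],q['pixels'].sum()) for q in k[:1]], fitbox([(i2,k[0]['pixels'],None)],[.537,-.153,1.62]) if k else 0)
E
```

```text
6.875 [ 0.4538 -0.1401  0.0043] [-1.50900991 -0.45932904 -0.28699576]
scene [(0.95, np.int64(1552))] (array([ 0.53581534, -0.15602183,  1.60846261]), np.float64(0.06210873771673564))
side [(0.76, np.int64(2083))] (array([ 0.53498715, -0.15320012,  1.59990313]), np.float64(0.10189457684164815))
wrist [(0.59, np.int64(55673))] (array([ 0.5361938 , -0.15358784,  1.62186725]), np.float64(0.015542257761720024))
```

>>> move_arm(series="-0.5 0 -3 0 0.2; 0 2 -6 -10 0.2; 3 5 -7 -20 0.2; 6 8 -7 -30 0.2; 8.3 9.85 -7 -40 0.2; 8.3 9.85 -7 -50 0.2; 8.3 9.85 -7 -60 0.2; 8.3 9.85 -7 -70 0.2")

```text
time_s: 8.18
position: [0.5423, -0.2339, 0.0742]
tool_rot: [[0.287, 0.958, 0.0], [0.958, -0.287, -0.0], [-0.0, 0.0, -1.0]]
ft_force: [-0.1, 1.4, 0.3]
grip_width: 0.0511
gripper_force: 0.0
```

>>> move_arm(series="0 0 0 -10 0.2; 0 0 0 -20 0.2; 0 0 3 -20 0.2; 0 0 6 -20 0.2; 0 0 7 -20 0.2; 0 0 7 -20 0.2; 0 0 7 -20 0.2")

```text
time_s: 9.05
position: [0.5426, -0.2343, 0.0054]
tool_rot: [[-0.052, 0.999, 0.002], [0.999, 0.052, -0.001], [-0.001, 0.002, -1.0]]
ft_force: [-0.5, -0.8, -0.3]
grip_width: 0.0514
gripper_force: 0.0
```

```bash
python3 - <<'E'
from h import *
s=observe();print(s['time_s'],s['position'].round(4),s['tool_rot'].round(3).tolist(),s['ft_force'],s['grip_width'])
i2=snap('wrist','x5'); k=spotter.cut_out('pack','wrist')
print(fitbox([(i2,k[0]['pixels'],None)],[.536,-.153,1.62]))
E
```

```text
9.05 [ 0.5426 -0.2343  0.0054] [[-0.052, 0.999, 0.002], [0.999, 0.052, -0.001], [-0.001, 0.002, -1.0]] [-0.45241857 -0.78870973 -0.31851827] 0.051428738801747725
(array([ 0.53530974, -0.15313515,  1.62764091]), np.float64(0.01970632592642163))
```

View pics/x5.png

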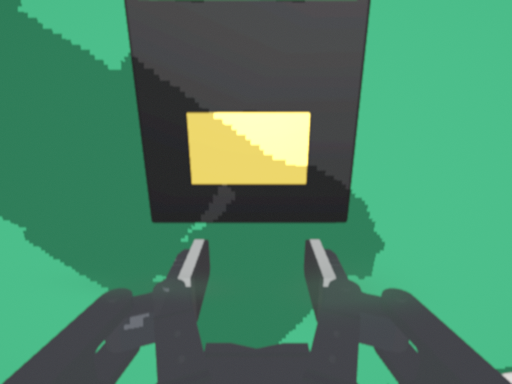

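The wrist view shows the pack squared to the tool, its rear edge at row 221 (columns 152–348) and the two fingers at columns 195 and 320 behind it. I'll push it toward the mouth.

>>> move_arm(series="0.8 0 0 0 0.2; 1.6 0 0 0 0.2; 2.4 0 0 0 0.2; 3.2 0 0 0 0.2; 4 0 0 0 0.2; 4.9 0 0 0 0.2; 5.8 0 0 0 0.2; 6.7 0 0 0 0.2")

```text
time_s: 10.15
position: [0.5387, -0.1669, 0.0046]
tool_rot: [[-0.052, 0.999, 0.001], [0.999, 0.052, -0.001], [-0.001, 0.001, -1.0]]
ft_force: [0.3, -5.1, 2.5]
grip_width: 0.0508
gripper_force: 2.6
```

>>> move_arm(series="1 0 0 0 0.2; 2 0 0 0 0.2; 3 0 0 0 0.2; 4 0 0 0 0.2; 5 0 0 0 0.2; 6 0 0 0 0.2; 7 0 0 0 0.2; 8 0 0 0 0.2")

```text
time_s: 11.15
position: [0.5344, -0.0869, 0.0046]
tool_rot: [[-0.052, 0.999, 0.001], [0.999, 0.052, -0.001], [-0.001, 0.001, -1.0]]
ft_force: [0.5, -5.0, 4.0]
grip_width: 0.0512
gripper_force: 2.8
```

>>> move_arm(series="1 0 0 0 0.2; 2 0 0 0 0.2; 3 0 0 0 0.2; 4 0 0 0 0.2; 5 0 0 0 0.2; 6 0 0 0 0.2; 7 0 0 0 0.2; 7.5 0 0 0 0.2")

```text
time_s: 12.15
position: [0.5304, -0.0119, 0.0046]
tool_rot: [[-0.053, 0.999, 0.001], [0.999, 0.053, -0.001], [-0.001, 0.0, -1.0]]
ft_force: [0.9, -6.1, 4.1]
grip_width: 0.0514
gripper_force: 3.1
```

```bash
cat > chk.py <<'E'
from h import *
import sys
s=observe();print(s['time_s'],s['position'].round(4),s['ft_force'])
O=np.array([.5175,.235]);t=np.radians(93.0);X=np.array([np.cos(t),np.sin(t)]);Y=np.array([-X[1],X[0]])
print('tcp dock',(s['position'][:2]-O)@X,(s['position'][:2]-O)@Y)
for c in sys.argv[2:]:
    i2=snap(c,sys.argv[1]+c); k=spotter.cut_out('pack',c)
    p0=np.r_[s['position'][:2]+X*.068,t]
    if k:
        p,e=fitbox([(i2,k[0]['pixels'],None)],p0); print(c,p.round(4),'dock',((p[:2]-O)@X).round(4),((p[:2]-O)@Y).round(4),'deg',np.degrees(p[2]-t).round(2),'err',round(e,3))
E
python3 chk.py x6 wrist scene side
```

```text
12.15 [ 0.5304 -0.0119  0.0046] [ 0.8990422  -6.08260658  4.09159968]
tcp dock -0.24725311251267912 8.529375008251884e-05
wrist [0.5244 0.0556 1.6301] dock -0.1796 0.0025 deg 0.4 err 0.022
scene [0.5282 0.0555 1.708 ] dock -0.1798 -0.0013 deg 4.86 err 0.577
side [0.5221 0.0538 1.5579] dock -0.1812 0.0049 deg -3.74 err 0.487
```

View pics/x6wrist.png

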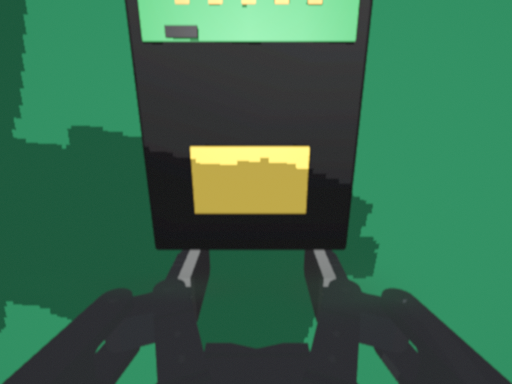

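The wrist view shows the pack flush against both fingers, rear edge at row 249, still straight. I'll carry on into the dock.

>>> move_arm(series="1 0 0 0 0.2; 2 0 0 0 0.2; 3 0 0 0 0.2; 4 0 0 0 0.2; 5 0 0 0 0.2; 5.8 0 0 0 0.2; 6.6 0 0 0 0.2; 7.4 0 0 0 0.2")

```text
time_s: 13.45
position: [0.5264, 0.0621, 0.0043]
tool_rot: [[-0.052, 0.999, -0.0], [0.999, 0.052, 0.0], [0.0, -0.0, -1.0]]
ft_force: [-0.1, -1.9, -2.0]
grip_width: 0.0513
gripper_force: 1.0
```

>>> move_arm(series="0.8 0 0 0 0.2; 1.6 0 0 0 0.2; 2.4 0 0 0 0.2; 3.2 0 0 0 0.2; 4 0 0 0 0.2; 4.6 0 0 0 0.2; 5.2 0 0 0 0.2; 5.8 0 0 0 0.2")

```text
time_s: 14.45
position: [0.5234, 0.1199, 0.0043]
tool_rot: [[-0.052, 0.999, -0.0], [0.999, 0.052, -0.0], [-0.0, -0.0, -1.0]]
ft_force: [-1.2, -2.5, -0.8]
grip_width: 0.0511
gripper_force: 1.0
```

```bash
python3 chk.py x7 wrist; python3 - <<'E'
from h import *
im=snap('scene'); cv2.imwrite('pics/c7.png',cv2.resize(im['pixels'][90:230,230:390],None,fx=4,fy=4,interpolation=cv2.INTER_CUBIC))
E
```

```text
14.45 [0.5234 0.1199 0.0043] [-1.23757243 -2.49893117 -0.83619954]
tcp dock -0.11523961365439096 0.00013712996453139285
wrist [0.5181 0.1869 1.6145] dock -0.048 0.0019 deg -0.49 err 0.018
```

View pics/c7.png

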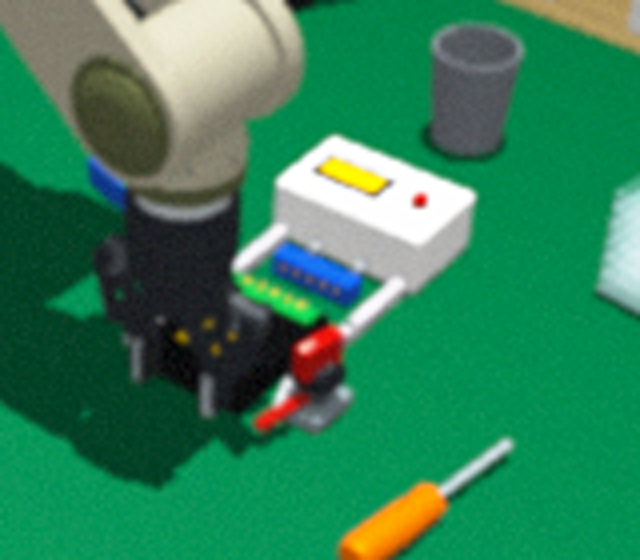

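The crop shows the pack between the rails, its green end at (280,295) just short of the blue carriage at (318,275). The latch at (318,355) is clear. I'll approach slowly.

>>> move_arm(series="0.6 0 0 0 0.2; 1.2 0 0 0 0.2; 1.8 0 0 0 0.2; 2.3 0 0 0 0.2; 2.8 0 0 0 0.2; 3.2 0 0 0 0.2; 3.5 0 0 0 0.2; 3.7 0 0 0 0.2")

```text
time_s: 15.6
position: [0.5216, 0.1566, 0.0044]
tool_rot: [[-0.052, 0.999, 0.0], [0.999, 0.052, -0.0], [-0.0, 0.0, -1.0]]
ft_force: [0.8, -5.1, 2.4]
grip_width: 0.0513
gripper_force: 2.6
```

>>> move_arm(series="0.1 0 0 0 0.2; 0.2 0 0 0 0.2; 0.3 0 0 0 0.2; 0.4 0 0 0 0.2")

```text
time_s: 16.1
position: [0.5214, 0.1599, 0.0044]
tool_rot: [[-0.053, 0.999, 0.0], [0.999, 0.053, -0.001], [-0.001, 0.0, -1.0]]
ft_force: [0.8, -10.7, 2.7]
grip_width: 0.0512
gripper_force: 5.2
```

>>> move_arm(series="0.1 0 0 0 0.2; 0.2 0 0 0 0.2")

```text
time_s: 16.35
position: [0.5214, 0.1616, 0.0044]
tool_rot: [[-0.053, 0.999, 0.0], [0.999, 0.053, -0.002], [-0.002, 0.0, -1.0]]
ft_force: [0.2, -10.9, 3.1]
grip_width: 0.0511
gripper_force: 5.3
```

>>> move_arm(series="0.1 0 0 0 0.2; 0.2 0 0 0 0.2; 0.3 0 0 0 0.2")

```text
time_s: 16.73
position: [0.5212, 0.1646, 0.0044]
tool_rot: [[-0.053, 0.999, 0.0], [0.999, 0.053, -0.002], [-0.002, 0.0, -1.0]]
ft_force: [0.6, -10.5, 2.9]
grip_width: 0.0514
gripper_force: 5.3
```

>>> move_arm(series="0.05 0 0 0 0.2; 0.1 0 0 0 0.2")

```text
time_s: 16.98
position: [0.5212, 0.1656, 0.0044]
tool_rot: [[-0.053, 0.999, 0.0], [0.999, 0.053, -0.002], [-0.002, 0.0, -1.0]]
ft_force: [0.1, -10.9, 2.5]
grip_width: 0.0514
gripper_force: 5.3
```

>>> move_arm(series="0.05 0 0 0 0.2; 0.1 0 0 0 0.2")

```text
time_s: 17.23
position: [0.5211, 0.1666, 0.0044]
tool_rot: [[-0.053, 0.999, 0.0], [0.999, 0.053, -0.002], [-0.002, 0.0, -1.0]]
ft_force: [0.6, -10.1, 2.9]
grip_width: 0.0515
gripper_force: 5.3
```

>>> move_arm(series="0.05 0 0 0 0.2; 0.05 0 0 0 0.2")

```text
time_s: 17.48
position: [0.5211, 0.1671, 0.0044]
tool_rot: [[-0.053, 0.999, 0.0], [0.999, 0.053, -0.001], [-0.001, 0.0, -1.0]]
ft_force: [0.7, -10.1, 3.2]
grip_width: 0.0512
gripper_force: 5.0
```

>>> move_arm(series="0.05 0 0 0 0.2; 0.05 0 0 0 0.2")

```text
time_s: 17.73
position: [0.5211, 0.1676, 0.0044]
tool_rot: [[-0.053, 0.999, 0.0], [0.999, 0.053, -0.001], [-0.001, 0.0, -1.0]]
ft_force: [-0.0, -10.8, 3.7]
grip_width: 0.0511
gripper_force: 5.1
```

>>> move_arm(series="0.04 0 0 0 0.2; 0.04 0 0 0 0.2")

```text
time_s: 17.98
position: [0.5211, 0.1678, 0.0044]
tool_rot: [[-0.053, 0.999, 0.0], [0.999, 0.053, -0.002], [-0.002, 0.0, -1.0]]
ft_force: [0.2, -12.0, 3.1]
grip_width: 0.0512
gripper_force: 5.8
```

>>> move_arm(series="0.04 0 0 0 0.2; 0.04 0 0 0 0.2")

```text
time_s: 18.23
position: [0.5211, 0.1678, 0.0044]
tool_rot: [[-0.053, 0.999, 0.0], [0.999, 0.053, -0.002], [-0.002, -0.0, -1.0]]
ft_force: [-0.7, -13.7, 4.1]
grip_width: 0.0516
gripper_force: 7.1
```

>>> move_arm(series="0.04 0 0 0 0.2; 0.04 0 0 0 0.2")

```text
time_s: 18.48
position: [0.5211, 0.1678, 0.0044]
tool_rot: [[-0.053, 0.999, -0.0], [0.999, 0.053, -0.003], [-0.003, -0.0, -1.0]]
ft_force: [0.3, -16.4, 3.9]
grip_width: 0.0517
gripper_force: 8.3
```

>>> move_arm(series="0.05 0 0 0 0.2; 0.1 0 0 0 0.2; 0.1 0 0 0 0.2; 0.1 0 0 0 0.2")

```text
time_s: 18.98
position: [0.5211, 0.1679, 0.0044]
tool_rot: [[-0.053, 0.999, -0.0], [0.999, 0.053, -0.004], [-0.004, -0.0, -1.0]]
ft_force: [0.0, -22.6, 4.9]
grip_width: 0.0509
gripper_force: 11.2
```

Seated, at about 22 N on the wrist. I'll back away and look at the result and the latch.

>>> move_arm(series="-0.3 0 0 0 0.2; -1.5 0 0 0 0.2; -3.5 0 0 0 0.2; -5 0 -4 0 0.2; -6 0 -9 0 0.2; -6 0 -14 0 0; -6 0 -16 0 0; -6 0 -16 0 0")

```text
time_s: 19.98
position: [0.5242, 0.1108, 0.1652]
tool_rot: [[-0.052, 0.999, 0.003], [0.999, 0.052, 0.001], [0.0, 0.003, -1.0]]
ft_force: [-0.7, 0.4, -0.4]
grip_width: 0.0427
gripper_force: 0.0
```

```bash
python3 - <<'E'
from h import *
s=observe();print(s['time_s'],s['position'].round(4),s['tool_rot'].round(3).tolist(),s['ft_force'],s['grip_width'])
O=np.array([.5175,.235]);t=np.radians(93.0);X=np.array([np.cos(t),np.sin(t)]);Y=np.array([-X[1],X[0]])
print('latch pred',O-.062*X-.079*Y)
im=snap('wrist','x8'); k=spotter.cut_out('pack','wrist')
p,e=fitbox([(im,k[0]['pixels'],None)],np.r_[O,t]);print(p.round(4),(p[:2]-O)@X,(p[:2]-O)@Y,np.degrees(p[2]-t),e)
for c in['wrist','scene','side']:
    if c!='wrist': snap(c)
    marks(c,['latch_grip','carriage','pack_front'])
E
```

```text
19.975 [0.5242 0.1108 0.1652] [[-0.052, 0.999, 0.003], [0.999, 0.052, 0.001], [0.0, 0.003, -1.0]] [-0.69891991  0.44588847 -0.41115282] 0.0427077673717955
latch pred [0.59963656 0.17721951]Traceback (most recent call last):
  File "<stdin>", line 6, in <module>
IndexError: list index out of range
```

View pics/x8.png

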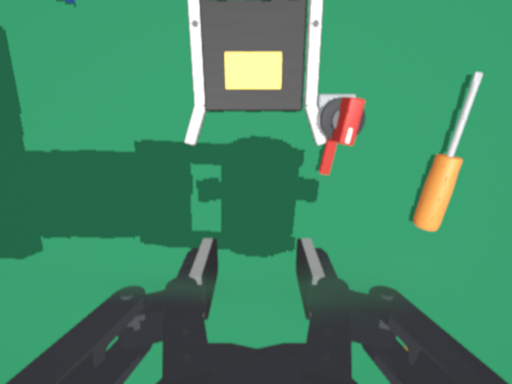

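The wrist view shows the home pack squarely between the rails, its rear edge at row 108. The red latch bar is at (350,120) with its tongue at (328,160), and the driver at (445,160) is clear.

```bash
python3 - <<'E'
from h import *
O=np.array([.5175,.235]);t=np.radians(93.0);X=np.array([np.cos(t),np.sin(t)]);Y=np.array([-X[1],X[0]])
im=snap('wrist'); px=im['pixels'].astype(int)
red=(px[...,2]>120)&(px[...,1]<90)&(px[...,0]<90); m=np.zeros(red.shape,np.uint8); m[85:144,322:375]=red[85:144,322:375]
m=cv2.morphologyEx(m,cv2.MORPH_CLOSE,np.ones((15,5)))  # white index dot
L=O-.062*X-.079*Y
p,e=fitbox([(im,m,None)],np.r_[L,t],lx=.038,ly=.013,h=.026,z0=.037)
print(m.sum(),'bar',p.round(4),np.degrees(p[2]),e)
print('pred box px',proj(im,boxpts(np.r_[L,t],lx=.038,ly=.013,h=.026,z0=.037)).round(0).tolist())
black=(px.max(2)<75); print('pack rear z=.024',back(im,[[253,108.5]],.024), 'dock x',(back(im,[[253,108.5]],.024)[0,:2]-O)@X)
for c in['scene','side']:
    snap(c); marks(c,['latch_grip','carriage','pack_front','pack'])
E
```

```text
468 bar [0.5899 0.176  1.6225] 92.96096835299252 0.6651084615788645
pred box px [[350.0, 140.0], [360.0, 145.0], [336.0, 140.0], [344.0, 145.0], [355.0, 97.0], [365.0, 97.0], [340.0, 97.0], [349.0, 97.0]]
pack rear z=.024 [[0.51672213 0.1814176  0.024     ]] dock x -0.053468257562928674
scene latch_grip [(0.74, [0.601, 0.169, 0.049])]
scene carriage [(0.55, [0.513, 0.288, 0.001])]
scene pack_front [(0.88, [0.515, 0.286, 0.004])]
scene pack [(0.73, [0.521, 0.229, -0.0])]
side latch_grip [(0.57, [0.598, 0.177, 0.047])]
side carriage [(0.35, [0.519, 0.286, -0.002])]
side pack_front [(0.64, [0.512, 0.289, 0.001])]
side pack [(0.69, [0.515, 0.234, -0.0]), (0.46, [0.598, 0.177, 0.048])]
```

```bash
python3 - <<'E'
from h import *
O=np.array([.5175,.235]);t=np.radians(93.0);X=np.array([np.cos(t),np.sin(t)]);Y=np.array([-X[1],X[0]])
im=snap('wrist'); hsv=cv2.cvtColor(im['pixels'],cv2.COLOR_BGR2HSV)
red=((hsv[...,0]<8)|(hsv[...,0]>172))&(hsv[...,1]>120)&(hsv[...,2]>60)
m=np.zeros(red.shape,np.uint8); m[85:185,315:375]=red[85:185,315:375]
v,u=np.nonzero(m);print(u.min(),u.max(),v.min(),v.max(),m.sum())
tip=[u[v>v.max()-4].mean(),v.max()-1]; print('tip',tip,'on z=.0175',back(im,[tip],.0175)[0].round(4))
b=m.copy();b[141:]=0;b=cv2.morphologyEx(b,cv2.MORPH_CLOSE,np.ones((13,5)))
g=np.zeros(b.shape,bool);g[141:]=1
L=O-.062*X-.079*Y
for a in(0,-.17):
    p,e=fitbox([(im,b,g)],np.r_[L,t+a],lx=.038,ly=.013,h=.026,z0=.037);print(p.round(4),np.degrees(p[2]),e)
d=back(im,[tip],.0175)[0,:2]-L;print('tongue dir',np.degrees(np.arctan2(-d[1],-d[0])),np.hypot(*d))
E
```

```text
321 365 98 174 1280
tip [np.float64(325.48275862068965), np.int64(173)] on z=.0175 [0.5943 0.1217 0.0175]
[0.5995 0.1759 1.4857] 85.12493377326213 0.15025223572575097
[0.5993 0.1759 1.4731] 84.4031134258875 0.14997991852659365
tongue dir 84.48975625927197 0.05575630567996791
```

>>> move_arm(series="2 2.5 0 3 0; 4 5 0 6 0; 6.2 7.9 3 9 0; 6.2 7.9 6 9 0; 6.2 7.9 9 9 0; 6.2 7.9 11 9 0; 6.2 7.9 12.3 9 0; 6.2 7.9 12.3 9 0")

```text
time_s: 21.68
position: [0.5993, 0.1768, 0.0408]
tool_rot: [[0.105, 0.995, -0.001], [0.995, -0.105, -0.0], [-0.0, -0.001, -1.0]]
ft_force: [-0.1, -0.6, 0.2]
grip_width: 0.0428
gripper_force: 0.0
```

```bash
python3 - <<'E'
from h import *
s=observe();print(s['time_s'],s['position'].round(4),s['tool_rot'].round(3).tolist(),s['ft_force'],s['q'])
snap('wrist','x9')
E
```

```text
21.675 [0.5993 0.1768 0.0408] [[0.105, 0.995, -0.001], [0.995, -0.105, -0.0], [-0.0, -0.001, -1.0]] [-0.07641154 -0.63938206  0.20023696] [5.59695940e+00 3.96681111e+01 7.60977006e+01 1.52993610e-03
 6.43048311e+01 1.15984536e+01]
```

View pics/x9.png

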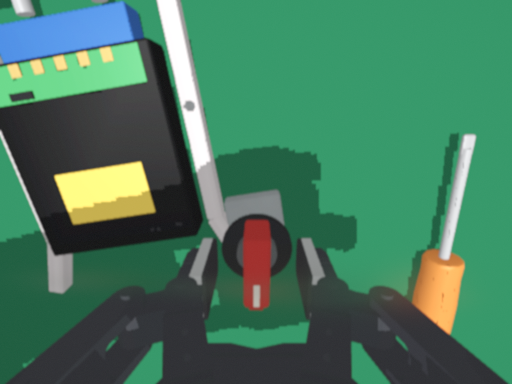

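The bar at (257,265) is centred between the fingers and aligned with them. I'll close and turn.

>>> move_arm(series="0 0 0 0 -0.6; 0 0 0 0 -1; 0 0 0 0 -1; 0 0 0 0 -1; 0 0 0 0 -1; 0 0 0 0 -1", force=40)

```text
time_s: 22.48
position: [0.5994, 0.177, 0.0433]
tool_rot: [[0.105, 0.994, 0.001], [0.994, -0.105, 0.0], [0.001, 0.001, -1.0]]
ft_force: [-5.7, -1.0, 11.6]
grip_width: 0.0122
gripper_force: 55.3
```

>>> move_arm(series="0 0 0 6 -1; 0 0 0 12 -1; 0 0 0 18 -1; 0 0 0 24 -1; 0 0 0 30 -1; 0 0 0 36 -1")

```text
time_s: 23.22
position: [0.5999, 0.1768, 0.0432]
tool_rot: [[0.672, 0.741, 0.002], [0.741, -0.672, -0.0], [0.001, 0.002, -1.0]]
ft_force: [-2.7, -1.5, 8.9]
grip_width: 0.0124
gripper_force: 54.9
```

>>> move_arm(series="0 0 0 6 -1; 0 0 0 12 -1; 0 0 0 18 -1; 0 0 0 24 -1; 0 0 0 30 -1; 0 0 0 36 -1; 0 0 0 41 -1; 0 0 0 44 -1")

```text
time_s: 24.22
position: [0.6003, 0.1761, 0.0433]
tool_rot: [[0.998, 0.067, 0.003], [0.067, -0.998, -0.001], [0.003, 0.001, -1.0]]
ft_force: [-2.3, -5.9, 7.9]
grip_width: 0.0124
gripper_force: 54.9
```

```bash
python3 - <<'E'
from h import *
s=observe();print(s['time_s'],s['position'].round(4),s['tool_rot'].round(3).tolist(),s['ft_force'],s['wrist_torque'],s['q'])
E
```

```text
24.225 [0.6003 0.1761 0.0433] [[0.998, 0.067, 0.003], [0.067, -0.998, -0.001], [0.003, 0.001, -1.0]] [-2.28957361 -5.88660526  7.85108219] [-0.79511828  0.37268375 -0.16471185] [ 5.55850831e+00  3.94752167e+01  7.60062767e+01 -8.89956673e-02
  6.43676557e+01  9.17293005e+01]
```

>>> move_arm(series="0 0 0 0 -0.3; 0 0 0 0 0; 0 0 0 0 0; 0 0 0 0 0; 0 0 -2 0 0; 0 0 -6 0 0; 0 0 -11 0 0; -4 8 -16 0 0")

```text
time_s: 25.22
position: [0.5794, 0.1278, 0.1839]
tool_rot: [[0.997, 0.074, 0.004], [0.074, -0.997, 0.0], [0.004, -0.0, -1.0]]
ft_force: [0.3, -1.8, 0.7]
grip_width: 0.0429
gripper_force: 0.0
```

>>> move_arm(series="-3 4 0 0 0; -6 8 0 0 0; -6 8 0 0 0; -6 8 0 0 0")

```text
time_s: 25.72
position: [0.5247, 0.0427, 0.182]
tool_rot: [[0.998, 0.07, 0.001], [0.07, -0.998, 0.0], [0.001, -0.0, -1.0]]
ft_force: [-0.5, -0.2, 0.2]
grip_width: 0.0425
gripper_force: 0.0
```

```bash
python3 - <<'E'
from h import *
s=observe();print(s['time_s'],s['position'].round(4),s['ft_force'])
for c in['scene','side']:
    im=snap(c,'y'+c); marks(c,['pack','carriage','tape','driver','boardtray'])
a=cv2.imread('pics/yscene.png')[110:210,240:370];b=cv2.imread('pics/yside.png')[135:225,140:340]
a=cv2.resize(a,(390,300));b=cv2.resize(b,(600,270));o=np.zeros((580,600,3),np.uint8);o[:300,:390]=a;o[305:575]=b;cv2.imwrite('pics/fin.png',o)
E
```

```text
25.725 [0.5247 0.0427 0.182 ] [-0.53468423 -0.18767804  0.15753282]
scene pack [(0.81, [0.52, 0.23, 0.002])]
scene carriage [(0.62, [0.509, 0.29, -0.001])]
scene tape [(0.7, [0.756, -0.106, 0.001])]
scene driver [(0.62, [0.718, 0.145, 0.0])]
scene boardtray [(0.57, [0.327, 0.308, -0.001])]
side pack [(0.68, [0.517, 0.237, 0.001])]
side carriage [(0.46, [0.513, 0.288, -0.001])]
side tape [(0.95, [0.764, -0.111, -0.0])]
side driver [(0.65, [0.719, 0.142, 0.002])]
side boardtray [(0.88, [0.328, 0.307, -0.0])]
```

View pics/fin.png

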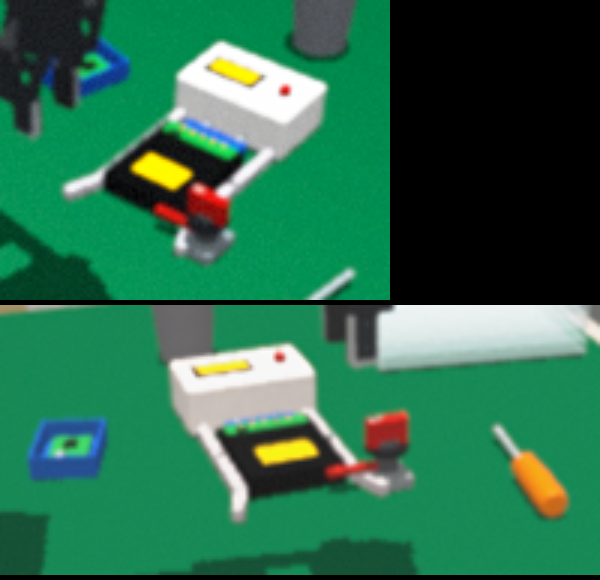

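The pack is home against the carriage, the tongue lies across behind it (side-view crop, (350,470)), and the bystanders haven't moved. Handing in.

```bash
python3 -c "
from rig import order
print(order.close_job())"
```

```text
the job is handed in; nothing more can be done
None
```

The job is handed in: the pack is home against the carriage (about 22 N at the wrist when pressed, so roughly 17–22 N on the block), the latch was turned about 80° to its closed position and stayed closed after release, and the tape roll, screwdriver and board tray have not moved.

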